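# Seat the puck, switch on the vacuum, start the run

## Task

Start a test run at the puck board by pushing with the fingertips (nothing needs gripping): first push the blue-topped puck down until it is flush with the wooden board, then rock the red vacuum switch fully over to its white-dot end, then press the green button fully in and let it come out again. Keep to that order, do not press the white or red button, do not pull the blue puck up, and do not lift or shift the other pucks, bracket, screwdriver, mug or tape roll.

Things in the scene. Friction and masses are not known exactly. Their poses are not given: they have to be found in the camera images.
- board: fixed brown wooden board, 170 x 250 mm, 26 mm thick, with 2 x 3 round holes (53 mm wide, 22 mm deep) at x = -38, 38 and y = -76, 0, 76 mm in its frame; origin at the centre of its underside, z up; yaw varies
- puck_top (a point): centre of the flat top face of the one blue-topped puck (50 mm across, dark sides, 20 mm thick), a press fit in one of the board's holes (which one varies); it stands 10 to 14 mm above the board at the start and is flush when this point is 26 mm above the table
- puck (a joint): downward travel of the blue-topped puck in m: 0 to 0.004 at the start, 0.014 = fully home and flush (hard stop); negative = pulled up. It moves only straight up or down against about 7 N of friction and stays where it is left
- rocker_box: fixed grey box 100 x 76 x 50 mm that carries the red rocker, origin at the centre of its underside; any yaw; it stands left or right of the board. Black cheeks 7 mm thick and 61 mm high above the table run along its x axis at y = 27 and -27 mm; the rocker lies between them
- rocker_dot (a point): centre of the white dot (16 mm across) on the top face of the red vacuum rocker, 22 mm from the pivot towards the end that must go down. The rocker is a flat red paddle 66 x 42 x 10 mm; its pivot is 64 mm above the table at the middle of the box and lies along the box's y axis; the dot is on the box's +x side. The dot's end starts raised (dot about 74 mm above the table) and is about 63 mm above the table when fully on
- rocker (a joint): angle of the rocker in rad: 0 to 0.08 at the start (off, dot end up), 0.5 = fully on (dot end down, hard stop). About 6 N straight down on the dot turns it; it stays where it is left
- panel: fixed yellow operator box 200 x 80 x 50 mm with a row of three round buttons on top along its x axis, at x = -62, 0 and 62 mm; origin at the centre of its underside; it stands on the other side of the board from the rocker; yaw varies a little
- green_top (a point): centre of the top of the green button (32 mm across, in a black collar 48 mm across and 12 mm high); 72 mm above the table when out. Which of the three places it has varies
- green (a joint): travel of the green button in m: 0 = out, 0.006 = fully in (5 N, hard stop); a spring pushes it out again
- white_top (a point): centre of the top of the white button, the same size; not to be pressed
- white (a joint): travel of the white button in m, as for green
- red_top (a point): centre of the top of the red button, the same size; not to be pressed
- red (a joint): travel of the red button in m, as for green
- tall_puck0: loose, upright in a hole of the board: a dark wooden puck with a plain brown top, 50 mm across, 40 mm tall, standing 18 mm above the board; origin at the centre of its underside. It rests on its hole's floor: pushing it does nothing. To be left alone
- tall_puck1: loose, upright in a hole of the board: a dark wooden puck with a plain brown top, 50 mm across, 40 mm tall, standing 18 mm above the board; origin at the centre of its underside. It rests on its hole's floor: pushing it does nothing. To be left alone
- tall_puck2: loose, upright in a hole of the board: a dark wooden puck with a plain brown top, 50 mm across, 40 mm tall, standing 18 mm above the board; origin at the centre of its underside. It rests on its hole's floor: pushing it does nothing. To be left alone
- bracket: loose brown wooden frame 70 x 66 x 100 mm standing beyond the board, origin at the centre of its underside; to be left alone
- screwdriver: loose screwdriver with a red handle, about 200 mm long, lying on the table at the back right, at most 35 mm high; to be left alone
- mug: loose blue mug, 80 mm across and 90 mm high, at the back left, origin at the centre of its underside; to be left alone
- tape: loose blue tape roll, 90 mm across and 24 mm high, lying at the back left, origin at the centre of its underside; to be left alone

How it is judged:
By the outcome, as a careful person would: the job done as asked, in the order asked, and still so for the second after the job is handed in, with the robot touching nothing.
It also fails if it takes over 48 s, if anything falls off the work surface, if the arm or the gripper's body presses on something with over 40 N, if the wrist force passes 120 N, or if a joint passes its speed limit or range.

## Robot

A 7-joint arm with a two-finger parallel gripper is mounted at the origin on the work surface. World frame = base frame: x ahead of the robot, y to its left, z up, the work surface at z = 0. Lengths are in m, angles in rad, forces in N, time in s.
With the tool pointing down it reaches from about 0.35 to 0.9 m from the base axis. Payload 7.2 kg.
Tool frame: the origin (TCP) lies at the very end of the fingers, on their centre line; the grasp point (between the pads) lies env.grip_point_offset behind it (env.grip_point_offset is the distance from the TCP to the grasp point, in m); z points along the fingers, y is the line along which they close (so a half turn about z gives the same grasp; the last joint's range is limited). The gripper opens to 88 mm and grips with 3 to 60 N. Pads are 20 mm wide; open, the fingers measure 115 mm over their backs; the gripper's body (75 mm by 178 mm) begins 61 mm behind the grasp point.
Start: joints at [-0.068, 0.411, -0.013, 1.596, 0.006, 1.134, -0.082], TCP at [0.625, -0, 0.223] pointing down, gripper open.
Joint ranges: [-2.95, 2.95], [-0.29, 1.99], [-1.47, 1.44], [0.14, 2.54], [-1.03, 4.17], [0.13, 1.85], [-2.86, 2.86]. Speed limits (rad/s): [2.39, 2.39, 3.01, 3.01, 3.14, 3.14, 3.14].

## Interface

Orientations are given as [roll, pitch, yaw] about the fixed x, y, z axes, in that order (R = Rz(yaw) Ry(pitch) Rx(roll)).
In Python, from station import status, optics, job, env gives the robot as it stands.
- The arm moves only by the tool send_rows, never from a script. Its argument "series" is a list of rows, each an object of numbers: "tx", "ty", "tz": the shift along the world's x, y, z normalised to -1 to 1, where 1 is 1000 mm; "rx", "ry", "rz": the turn, a rotation vector about the world's x, y, z normalised to -1 to 1, where 1 is pi/4 rad; "gripper": the opening, from -1 (shut) to 1 (fully open). In form: [{"tx": .., "ty": .., "tz": .., "rx": .., "ry": .., "rz": .., "gripper": ..}, ...]. A call has 1 to 20 rows; each row is the pose to reach, as a shift and turn from the pose commanded when the call began; what a row does not reach only later rows make up. A row lasts 1/8 s, in which the tool goes at most 62.5 mm and 10.7 degrees, less where a joint would pass 70% of its speed; a pose out of reach is approached as far as the arm can. A call with a number of a shift or a turn outside -1 to 1 is refused whole. A call with a gripper value outside its range is refused whole. The fingers move at their own pace and stop on an object; the grip force is fixed at half the most. Time passes only in rows, so rows that repeat a pose let the fingers close. It gives the time, the measured TCP pose, the force, the opening and the grip force at its end, in the units of the state.
- status.state(): the state, without advancing time (a new reading comes with each control period).
- optics.snapshot(name): name is "scene" or "side" or "wrist"; returns the picture (384x512x3 uint8, red, green, blue); there is no depth.
- optics.camera_params(name): a dict with "fx", "fy", "cx", "cy" (pixels), "R" (3x3) and "t" (3): a world point X has camera coordinates R X + t. Camera axes: x right, y down, z forward; pixel columns grow to the right and rows downward; lengths in m; the calibration is good to about 2 mm. The wrist camera is an equidistant fisheye: a pixel r from the principal point sees the ray r / f radians off the axis. A picture is of the moment at which its call begins: read the wrist's pose just before it. camera_params takes no time and is no camera call; for the wrist camera it gives the pose at the moment of the call.
- job.job_done(): hands the job in; it is judged then, once.
The state is a dict: "t": time; "joint_positions": joint angles; "qd": joint speeds; "joint_torque": joint torques, N m; "tool_pos": TCP position; "tool_rot": TCP orientation; "force": force on the tool from outside, world axes, zero at the start; "moment": the same for the moment, N m; "grip_width": opening from 0.0 (shut) to 1.0 (fully open); "gripper_force": force on a finger pad.
Only numpy, scipy, OpenCV 4.12 (cv2) and the standard library are available. Lean on these libraries where they do the work, as an engineer would, in place of code of your own. Each camera call takes 0.05 s, during which the arm holds its last target. There are 200 camera calls.

## Working session

There is one attempt and no reset: what is moved stays moved. The work goes in short steps, Python scripts to look and compute and a tool call to move; the robot and the scene stay as the last step left them, time stands still between calls to the robot, and variables do not carry over. Pictures are saved under pics/ and viewed, at most 10 in all, crops included, and the job is handed in when it is done.

Besides the shell and the picture viewer there is one more tool, called after ">>>" as name(argument=value, ...), one argument or row to a line, values as JSON. send_rows: Moves the arm, as the interface text tells. Its arguments: {"type":"object","properties":{"series":{"type":"array","items":{"type":"object","properties":{"tx":{"type":"number"},"ty":{"type":"number"},"tz":{"type":"number"},"rx":{"type":"number"},"ry":{"type":"number"},"rz":{"type":"number"},"gripper":{"type":"number"}}}}},"required":["series"]}

```bash
mkdir -p pics; python3 - <<'E'
from station import status, optics, env
import cv2, numpy as np
for n in ("scene","side","wrist"):
    p=optics.camera_params(n); im=optics.snapshot(n)
    cv2.imwrite(f"pics/{n}0.png",im[:,:,::-1])
    print(n,{k:np.round(np.array(v),3).tolist() for k,v in p.items() if not isinstance(v,str)})
s=status.state(); print(s["t"],s["tool_pos"],s["tool_rot"],s["force"],s["grip_width"],env.grip_point_offset)
a=[cv2.imread(f"pics/{n}0.png") for n in ("scene","side","wrist")]
E
```

```text
scene {'fx': 429.398, 'fy': 429.398, 'cx': 253.911, 'cy': 186.18, 'R': [[-0.266, 0.964, 0.015], [0.693, 0.202, -0.692], [-0.671, -0.174, -0.721]], 't': [0.099, -0.359, 1.54]}
side {'fx': 460.452, 'fy': 460.452, 'cx': 255.319, 'cy': 186.15, 'R': [[0.944, -0.328, -0.02], [-0.205, -0.542, -0.815], [0.257, 0.774, -0.579]], 't': [-0.548, 0.227, 0.995]}
wrist {'fx': 297.319, 'fy': 297.319, 'cx': 263.003, 'cy': 186.457, 'R': [[1.0, 0.001, -0.001], [0.001, -0.961, 0.278], [-0.0, -0.278, -0.961]], 't': [-0.625, -0.034, 0.39]}
0.15 [ 6.24641883e-01 -4.31622242e-05  2.22031268e-01] [-3.14041940e+00  7.50808434e-05  1.57082925e+00] [-0.98145328  0.31904998 -0.23753698] 0.9998454371211777 0.0187
```

View pics/scene0.png

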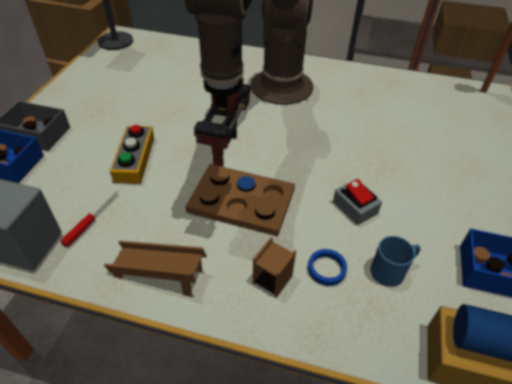

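View pics/wrist0.png

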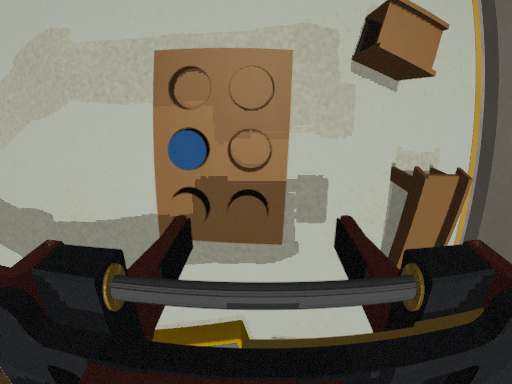

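The scene view shows the blue puck at about (246,184), the rocker box at (357,200) and the panel at (133,153) with green nearest the camera at (125,158). In the wrist view the blue puck is at (188,150). I'll enlarge the rocker and panel next.

```bash
cat > h.py <<'E'
import numpy as np
from station import optics
def ray(n,u,v,p=None):
    p=p or optics.camera_params(n); R=np.array(p["R"]);t=np.array(p["t"])
    x=(u-p["cx"])/p["fx"];y=(v-p["cy"])/p["fy"]
    if n=="wrist":
        r=np.hypot(x,y); d=np.array([x/r*np.sin(r),y/r*np.sin(r),np.cos(r)])
    else: d=np.array([x,y,1.])
    return -R.T@t, R.T@d
def at(n,u,v,z,p=None):
    o,d=ray(n,u,v,p); return np.round(o+d*(z-o[2])/d[2],4)
E
python3 - <<'E'
from h import *; import cv2
s=cv2.imread("pics/scene0.png"); d=cv2.imread("pics/side0.png")
def crop(i,u,v,w,h,k): return cv2.resize(i[v:v+h,u:u+w],None,fx=k,fy=k,interpolation=cv2.INTER_CUBIC)
a=crop(s,325,165,66,60,6); b=crop(s,100,115,66,75,4.8) 
b=cv2.resize(crop(s,100,115,66,75,1),None,fx=6,fy=6,interpolation=cv2.INTER_CUBIC)[:450]
a=cv2.copyMakeBorder(a,0,90,0,0,cv2.BORDER_CONSTANT)
cv2.imwrite("pics/crop.png",np.hstack([a,b]))
print("blue scene",at("scene",246,184,.038),"wrist",at("wrist",188,150,.038))
print("dot~",at("scene",357,200,.07),"green~",at("scene",125,158,.072),"red",at("scene",136,129,.072))
E
```

```text
blue scene [0.541  0.0243 0.038 ] wrist [0.5351 0.0216 0.038 ]
dot~ [0.5467 0.3134 0.07  ] green~ [ 0.5703 -0.3072  0.072 ] red [ 0.4487 -0.3346  0.072 ]
```

View pics/crop.png

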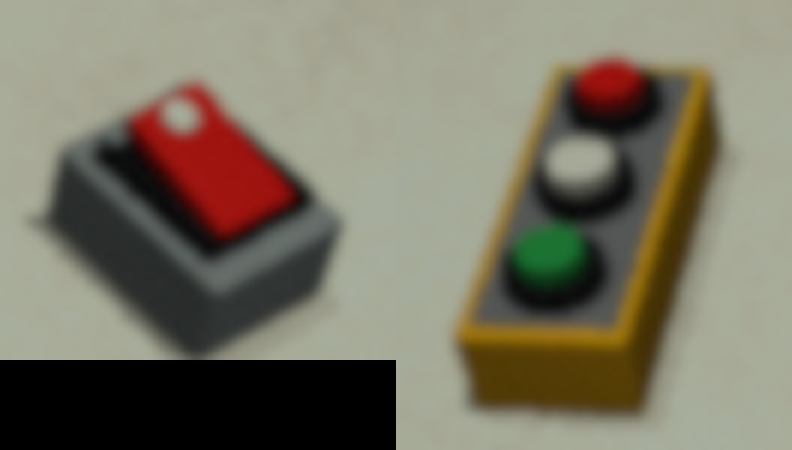

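View pics/side0.png

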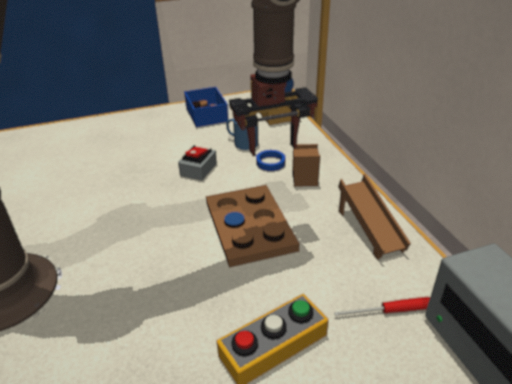

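The crop shows the white dot at scene pixel (355.0,184.2), green top (125.8,155.8), white (130.4,140.8) and red (135,128.8). In the side view, blue is at (234,219), green (300,308), white (274,323) and red (244,340).

```bash
python3 - <<'E'
from h import *
for n,s,d,z in [("blue",(246,184),(234,218.5),.038),("dot",(355,184.2),None,.074),("green",(125.8,155.8),(300.5,308),.072),("white",(130.4,140.8),(274,323),.072),("red",(135,128.8),(244,340),.072)]:
    print(n,at("scene",*s,z), at("side",*d,z) if d else "")
print("board corners",[at("wrist",u,v,.026) for u,v in ((154,51),(293,49),(283,243),(160,238))])
for z in (.038,): print(at("wrist",188,150,z))
# rocker far end mid, box corners in crop
for u,v,z in ((258,212,.058),(65,155,.05),(213,283,.05),(340,225,.05)): print(at("scene",325+u/6-.4,165+v/6-.4,z))
E
```

```text
blue [0.541  0.0243 0.038 ] [0.5318 0.0155 0.038 ]
dot [0.4969 0.3024 0.074 ] 
green [ 0.5617 -0.3092  0.072 ] [ 0.5604 -0.3171  0.072 ]
white [ 0.5012 -0.326   0.072 ] [ 0.5023 -0.3318  0.072 ]
red [ 0.4487 -0.3377  0.072 ] [ 0.4406 -0.3475  0.072 ]
board corners [array([0.4904, 0.1466, 0.026 ]), array([0.6604, 0.1421, 0.026 ]), array([ 0.652 , -0.1064,  0.026 ]), array([ 0.4817, -0.1022,  0.026 ])]
[0.5351 0.0216 0.038 ]
[0.5274 0.3403 0.058 ]
[0.5093 0.2574 0.05  ]
[0.565  0.3268 0.05  ]
[0.5173 0.3755 0.05  ]
```

>>> send_rows(
  series=[
    {"tx": -0.045, "ty": 0.01, "tz": -0.03, "gripper": -1},
    {"tx": -0.091, "ty": 0.021, "tz": -0.06, "gripper": -1},
    {"tx": -0.091, "ty": 0.021, "tz": -0.1, "gripper": -1},
    {"tx": -0.091, "ty": 0.021, "tz": -0.1, "gripper": -1},
    {"tx": -0.091, "ty": 0.021, "tz": -0.1, "gripper": -1},
    {"tx": -0.091, "ty": 0.021, "tz": -0.1, "gripper": -1},
    {"tx": -0.091, "ty": 0.021, "tz": -0.1, "gripper": -1},
    {"tx": -0.091, "ty": 0.021, "tz": -0.1, "gripper": -1},
  ],
)

```text
validation failed for argument at $.se...
```

```bash
python3 - <<'E'
from h import *; import cv2
from station import status
s=status.state();print(s["t"],s["tool_pos"],s["force"],s["grip_width"])
cv2.imwrite("pics/w1.png",optics.snapshot("wrist")[:,:,::-1])
p=optics.camera_params("wrist")
X=np.array(p["R"])@np.r_[s["tool_pos"][:2],.038]+p["t"]; r=np.hypot(*X[:2]);k=p["fx"]*np.arctan2(r,X[2])/r
print("TCP projected on puck top at px",p["cx"]+k*X[0],p["cy"]+k*X[1])
E
```

```text
0.15 [ 6.24641883e-01 -4.31622242e-05  2.22031268e-01] [-0.98145328  0.31904998 -0.23753698] 0.9998454371211777
TCP projected on puck top at px 262.5500533129864 167.2287452092887
```

View pics/w1.png

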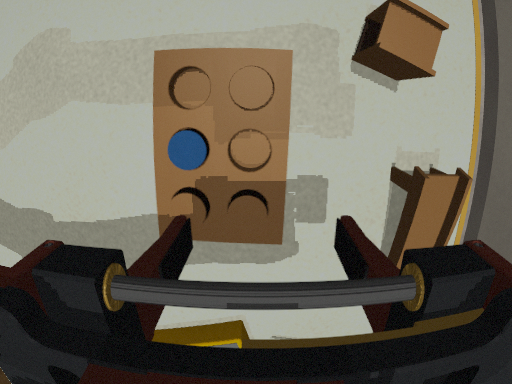

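The rows were refused and nothing moved, so the view is unchanged. I'll resend with every field filled in.

>>> send_rows(
  series=[
    {"tx": -0.045, "ty": 0.01, "tz": -0.03, "rx": 0, "ry": 0, "rz": 0, "gripper": -1},
    {"tx": -0.091, "ty": 0.021, "tz": -0.06, "rx": 0, "ry": 0, "rz": 0, "gripper": -1},
    {"tx": -0.091, "ty": 0.021, "tz": -0.1, "rx": 0, "ry": 0, "rz": 0, "gripper": -1},
    {"tx": -0.091, "ty": 0.021, "tz": -0.1, "rx": 0, "ry": 0, "rz": 0, "gripper": -1},
    {"tx": -0.091, "ty": 0.021, "tz": -0.1, "rx": 0, "ry": 0, "rz": 0, "gripper": -1},
    {"tx": -0.091, "ty": 0.021, "tz": -0.1, "rx": 0, "ry": 0, "rz": 0, "gripper": -1},
    {"tx": -0.091, "ty": 0.021, "tz": -0.1, "rx": 0, "ry": 0, "rz": 0, "gripper": -1},
    {"tx": -0.091, "ty": 0.021, "tz": -0.1, "rx": 0, "ry": 0, "rz": 0, "gripper": -1},
  ],
)

```text
t: 1.2
tool_pos: [0.5344, 0.0209, 0.1231]
tool_rot: [3.141, -0.0, 1.571]
force: [-0.4, 0.6, 0.7]
grip_width: 0.128
gripper_force: 0.0
```

>>> send_rows(
  series=[
    {"tx": 0, "ty": 0, "tz": -0.04, "rx": 0, "ry": 0, "rz": 0, "gripper": -1},
    {"tx": 0, "ty": 0, "tz": -0.073, "rx": 0, "ry": 0, "rz": 0, "gripper": -1},
    {"tx": 0, "ty": 0, "tz": -0.08, "rx": 0, "ry": 0, "rz": 0, "gripper": -1},
    {"tx": 0, "ty": 0, "tz": -0.086, "rx": 0, "ry": 0, "rz": 0, "gripper": -1},
    {"tx": 0, "ty": 0, "tz": -0.091, "rx": 0, "ry": 0, "rz": 0, "gripper": -1},
    {"tx": 0, "ty": 0, "tz": -0.095, "rx": 0, "ry": 0, "rz": 0, "gripper": -1},
    {"tx": 0, "ty": 0, "tz": -0.097, "rx": 0, "ry": 0, "rz": 0, "gripper": -1},
    {"tx": 0, "ty": 0, "tz": -0.097, "rx": 0, "ry": 0, "rz": 0, "gripper": -1},
  ],
)

```text
t: 2.2
tool_pos: [0.5347, 0.021, 0.0269]
tool_rot: [3.14, -0.0, 1.571]
force: [-1.7, -0.1, 4.0]
grip_width: 0.007
gripper_force: 2.0
```

Contact as expected. I'll go a few mm more to reach the hard stop.

>>> send_rows(
  series=[
    {"tx": 0, "ty": 0, "tz": -0.001, "rx": 0, "ry": 0, "rz": 0, "gripper": -1},
    {"tx": 0, "ty": 0, "tz": -0.002, "rx": 0, "ry": 0, "rz": 0, "gripper": -1},
    {"tx": 0, "ty": 0, "tz": -0.003, "rx": 0, "ry": 0, "rz": 0, "gripper": -1},
    {"tx": 0, "ty": 0, "tz": -0.003, "rx": 0, "ry": 0, "rz": 0, "gripper": -1},
  ],
)

```text
t: 2.7
tool_pos: [0.5348, 0.021, 0.0259]
tool_rot: [3.139, -0.0, 1.571]
force: [-9.7, -0.1, 28.4]
grip_width: 0.004
gripper_force: 14.6
```

>>> send_rows(
  series=[
    {"tx": 0, "ty": 0, "tz": 0.05, "rx": 0, "ry": 0, "rz": 0, "gripper": -1},
    {"tx": 0, "ty": 0, "tz": 0.107, "rx": 0, "ry": 0, "rz": 0, "gripper": -1},
    {"tx": -0.008, "ty": 0.06, "tz": 0.107, "rx": 0, "ry": 0, "rz": 0, "gripper": -1},
    {"tx": -0.016, "ty": 0.12, "tz": 0.107, "rx": 0, "ry": 0, "rz": 0, "gripper": -1},
    {"tx": -0.024, "ty": 0.18, "tz": 0.107, "rx": 0, "ry": 0, "rz": 0, "gripper": -1},
    {"tx": -0.032, "ty": 0.24, "tz": 0.107, "rx": 0, "ry": 0, "rz": 0, "gripper": -1},
    {"tx": -0.037, "ty": 0.279, "tz": 0.107, "rx": 0, "ry": 0, "rz": 0, "gripper": -1},
    {"tx": -0.037, "ty": 0.279, "tz": 0.107, "rx": 0, "ry": 0, "rz": 0, "gripper": -1},
    {"tx": -0.037, "ty": 0.279, "tz": 0.107, "rx": 0, "ry": 0, "rz": 0, "gripper": -1},
  ],
)

```text
t: 3.82
tool_pos: [0.4974, 0.2993, 0.13]
tool_rot: [3.141, 0.0, 1.57]
force: [0.5, 0.5, -0.0]
grip_width: 0.006
gripper_force: 0.0
```

```bash
python3 - <<'E'
from h import *; import cv2
from station import status
s=status.state();print(s["t"],s["tool_pos"],s["force"],s["grip_width"])
p=optics.camera_params("wrist")
im=optics.snapshot("wrist")[:,:,::-1]
cv2.imwrite("pics/w2.png",im)
X=np.array(p["R"])@np.r_[s["tool_pos"][:2],.074]+p["t"]; r=np.hypot(*X[:2]);k=p["fx"]*np.arctan2(r,X[2])/r
print("TCP projected on dot plane px",p["cx"]+k*X[0],p["cy"]+k*X[1])
np.save("p2.npy",np.array([p],dtype=object),allow_pickle=True)
E
```

```text
3.825 [0.49739886 0.29927305 0.12999277] [ 0.48413398  0.45433066 -0.0085932 ] 0.005737226650432867
TCP projected on dot plane px 262.2531974948398 202.77351036418338
```

View pics/w2.png

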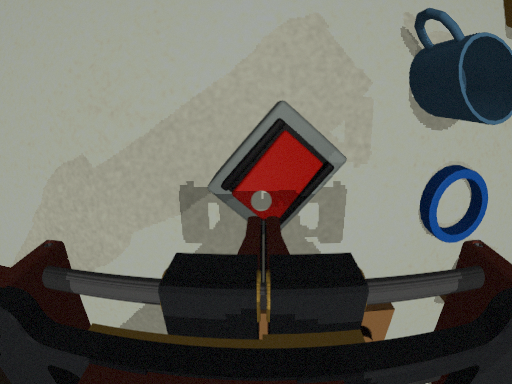

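The dot is at (261,200) and the projected TCP at (262,203), so they are aligned within about 1 mm. I'll press down from here.

>>> send_rows(
  series=[
    {"tx": 0, "ty": 0, "tz": -0.03, "rx": 0, "ry": 0, "rz": 0, "gripper": -1},
    {"tx": 0, "ty": 0, "tz": -0.046, "rx": 0, "ry": 0, "rz": 0, "gripper": -1},
    {"tx": 0, "ty": 0, "tz": -0.052, "rx": 0, "ry": 0, "rz": 0, "gripper": -1},
    {"tx": 0, "ty": 0, "tz": -0.056, "rx": 0, "ry": 0, "rz": 0, "gripper": -1},
    {"tx": 0, "ty": 0, "tz": -0.06, "rx": 0, "ry": 0, "rz": 0, "gripper": -1},
    {"tx": 0, "ty": 0, "tz": -0.063, "rx": 0, "ry": 0, "rz": 0, "gripper": -1},
    {"tx": 0, "ty": 0, "tz": -0.064, "rx": 0, "ry": 0, "rz": 0, "gripper": -1},
    {"tx": 0, "ty": 0, "tz": -0.064, "rx": 0, "ry": 0, "rz": 0, "gripper": -1},
  ],
)

```text
t: 4.88
tool_pos: [0.4969, 0.2988, 0.0671]
tool_rot: [-3.141, 0.001, 1.57]
force: [-5.0, -4.9, 11.9]
grip_width: 0.008
gripper_force: 6.0
```

>>> send_rows(
  series=[
    {"tx": 0, "ty": 0, "tz": -0.001, "rx": 0, "ry": 0, "rz": 0, "gripper": -1},
    {"tx": 0, "ty": 0, "tz": -0.002, "rx": 0, "ry": 0, "rz": 0, "gripper": -1},
    {"tx": 0, "ty": 0, "tz": -0.003, "rx": 0, "ry": 0, "rz": 0, "gripper": -1},
    {"tx": 0, "ty": 0, "tz": -0.003, "rx": 0, "ry": 0, "rz": 0, "gripper": -1},
  ],
)

```text
t: 5.38
tool_pos: [0.4968, 0.2986, 0.0656]
tool_rot: [-3.141, 0.001, 1.57]
force: [-10.4, -8.1, 26.3]
grip_width: 0.005
gripper_force: 14.0
```

>>> send_rows(
  series=[
    {"tx": 0, "ty": 0, "tz": -0.001, "rx": 0, "ry": 0, "rz": 0, "gripper": -1},
    {"tx": 0, "ty": 0, "tz": -0.0015, "rx": 0, "ry": 0, "rz": 0, "gripper": -1},
    {"tx": 0, "ty": 0, "tz": -0.0015, "rx": 0, "ry": 0, "rz": 0, "gripper": -1},
  ],
)

```text
t: 5.75
tool_pos: [0.4969, 0.2987, 0.0653]
tool_rot: [3.141, 0.001, 1.57]
force: [-14.0, -11.5, 37.4]
grip_width: 0.006
gripper_force: 19.9
```

Hard stop reached. I'll lift, travel to above green, and then check all three.

>>> send_rows(
  series=[
    {"tx": 0, "ty": 0, "tz": 0.045, "rx": 0, "ry": 0, "rz": 0, "gripper": -1},
    {"tx": 0, "ty": 0, "tz": 0.09, "rx": 0, "ry": 0, "rz": 0, "gripper": -1},
    {"tx": 0.006, "ty": -0.06, "tz": 0.09, "rx": 0, "ry": 0, "rz": 0, "gripper": -1},
    {"tx": 0.012, "ty": -0.12, "tz": 0.09, "rx": 0, "ry": 0, "rz": 0, "gripper": -1},
    {"tx": 0.018, "ty": -0.18, "tz": 0.09, "rx": 0, "ry": 0, "rz": 0, "gripper": -1},
    {"tx": 0.024, "ty": -0.24, "tz": 0.09, "rx": 0, "ry": 0, "rz": 0, "gripper": -1},
    {"tx": 0.03, "ty": -0.3, "tz": 0.09, "rx": 0, "ry": 0, "rz": 0, "gripper": -1},
    {"tx": 0.037, "ty": -0.36, "tz": 0.09, "rx": 0, "ry": 0, "rz": 0, "gripper": -1},
    {"tx": 0.044, "ty": -0.42, "tz": 0.09, "rx": 0, "ry": 0, "rz": 0, "gripper": -1},
    {"tx": 0.05, "ty": -0.48, "tz": 0.09, "rx": 0, "ry": 0, "rz": 0, "gripper": -1},
    {"tx": 0.056, "ty": -0.54, "tz": 0.09, "rx": 0, "ry": 0, "rz": 0, "gripper": -1},
    {"tx": 0.064, "ty": -0.6, "tz": 0.09, "rx": 0, "ry": 0, "rz": 0, "gripper": -1},
    {"tx": 0.064, "ty": -0.612, "tz": 0.09, "rx": 0, "ry": 0, "rz": 0, "gripper": -1},
    {"tx": 0.064, "ty": -0.612, "tz": 0.09, "rx": 0, "ry": 0, "rz": 0, "gripper": -1},
    {"tx": 0.064, "ty": -0.612, "tz": 0.09, "rx": 0, "ry": 0, "rz": 0, "gripper": -1},
  ],
)

```text
t: 7.62
tool_pos: [0.5615, -0.3098, 0.1514]
tool_rot: [3.141, -0.001, 1.573]
force: [0.1, -0.3, -0.3]
grip_width: 0.001
gripper_force: 0.0
```

```bash
python3 - <<'E'
from h import *; import cv2
from station import status
s=status.state();print(s["t"],s["tool_pos"],s["force"])
p=optics.camera_params("wrist")
im=optics.snapshot("wrist")[:,:,::-1]
sc=optics.snapshot("scene")[:,:,::-1]; sd=optics.snapshot("side")[:,:,::-1]
f=lambda i,u,v,w,h,k: cv2.resize(i[v:v+h,u:u+w],(w*k,h*k),interpolation=cv2.INTER_CUBIC)
top=np.zeros((600,800,3),np.uint8)
top[:384,:512]=im
top[:240,520:784]=f(sc,325,165,66,60,4)
top[250:550,520:800]=f(sc,210,160,70,75,4)
top[390:590,:240]=f(sd,170,135,60,50,4)
top[390:590,250:510]=f(sd,205,190,65,50,4)
cv2.imwrite("pics/m3.png",top)
X=np.array(p["R"])@np.r_[s["tool_pos"][:2],.072]+p["t"]; r=np.hypot(*X[:2]);k=p["fx"]*np.arctan2(r,X[2])/r
print("TCP on button plane px",p["cx"]+k*X[0],p["cy"]+k*X[1])
E
```

```text
7.625 [ 0.56153612 -0.30978621  0.15136272] [ 0.13183578 -0.31893556 -0.29233851]
TCP on button plane px 262.294884189235 193.83569684619124
```

View pics/m3.png

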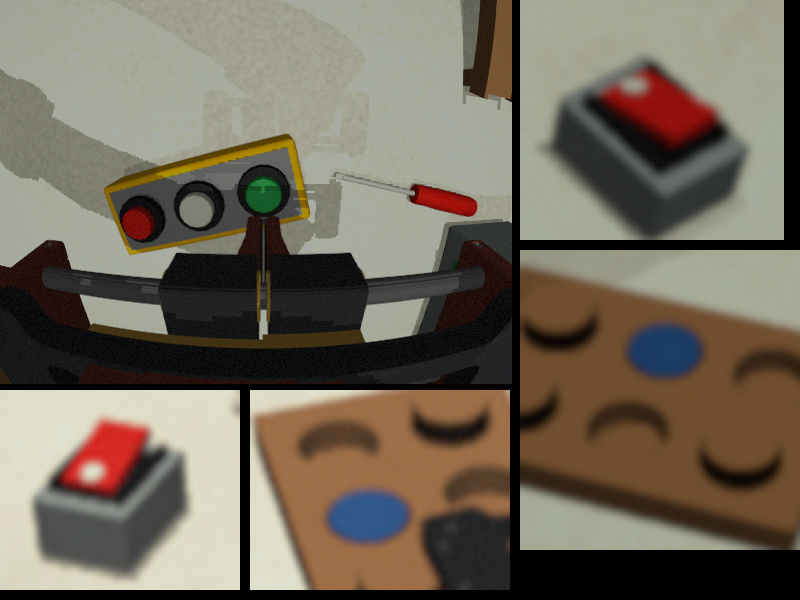

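The puck is flush with no side wall showing, and the rocker is tipped with its dot end down. Green is at (264,195) and the TCP at (262,194), so I'll press green.

>>> send_rows(
  series=[
    {"tx": 0, "ty": 0, "tz": -0.05, "rx": 0, "ry": 0, "rz": 0, "gripper": -1},
    {"tx": 0, "ty": 0, "tz": -0.072, "rx": 0, "ry": 0, "rz": 0, "gripper": -1},
    {"tx": 0, "ty": 0, "tz": -0.078, "rx": 0, "ry": 0, "rz": 0, "gripper": -1},
    {"tx": 0, "ty": 0, "tz": -0.083, "rx": 0, "ry": 0, "rz": 0, "gripper": -1},
    {"tx": 0, "ty": 0, "tz": -0.086, "rx": 0, "ry": 0, "rz": 0, "gripper": -1},
    {"tx": 0, "ty": 0, "tz": -0.088, "rx": 0, "ry": 0, "rz": 0, "gripper": -1},
    {"tx": 0, "ty": 0, "tz": -0.088, "rx": 0, "ry": 0, "rz": 0, "gripper": -1},
    {"tx": 0, "ty": 0, "tz": -0.088, "rx": 0, "ry": 0, "rz": 0, "gripper": -1},
  ],
)

```text
t: 8.78
tool_pos: [0.5616, -0.3116, 0.0662]
tool_rot: [3.14, -0.0, 1.571]
force: [-6.9, 6.1, 18.7]
grip_width: 0.004
gripper_force: 9.2
```

>>> send_rows(
  series=[
    {"tx": 0, "ty": 0, "tz": -0.0015, "rx": 0, "ry": 0, "rz": 0, "gripper": -1},
    {"tx": 0, "ty": 0, "tz": -0.0015, "rx": 0, "ry": 0, "rz": 0, "gripper": -1},
    {"tx": 0, "ty": 0, "tz": -0.0015, "rx": 0, "ry": 0, "rz": 0, "gripper": -1},
  ],
)

```text
t: 9.15
tool_pos: [0.5617, -0.3116, 0.066]
tool_rot: [3.139, -0.0, 1.571]
force: [-9.9, 6.8, 27.9]
grip_width: 0.007
gripper_force: 14.1
```

>>> send_rows(
  series=[
    {"tx": 0, "ty": 0, "tz": 0.03, "rx": 0, "ry": 0, "rz": 0, "gripper": -1},
    {"tx": 0, "ty": 0, "tz": 0.09, "rx": 0, "ry": 0, "rz": 0, "gripper": -1},
    {"tx": 0, "ty": 0, "tz": 0.12, "rx": 0, "ry": 0, "rz": 0, "gripper": -1},
    {"tx": 0, "ty": 0, "tz": 0.12, "rx": 0, "ry": 0, "rz": 0, "gripper": -1},
    {"tx": 0, "ty": 0, "tz": 0.12, "rx": 0, "ry": 0, "rz": 0, "gripper": -1},
    {"tx": 0, "ty": 0, "tz": 0.12, "rx": 0, "ry": 0, "rz": 0, "gripper": -1},
  ],
)

```text
t: 9.9
tool_pos: [0.5604, -0.3117, 0.1804]
tool_rot: [-3.14, -0.001, 1.571]
force: [-0.2, 0.5, 0.0]
grip_width: 0.001
gripper_force: 0.0
```

```bash
python3 -c "
from station import job
print(job.job_done())"
```

```text
the job is handed in; nothing more can be done
None
```

I pushed the blue puck flush, rocked the red switch fully over to its dot end, pressed the green button fully in and released it, in that order. Each reached its hard stop, and I handed the job in at about 10 s; I took no picture after the green press, so its return is inferred from the arm lifting clear at zero force.

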